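# Fit the side lay on the proof press

### The arm

A 6-joint arm with a two-finger parallel gripper is mounted at the origin on the work surface. World frame = base frame: x ahead of the robot, y to its left, z up, the work surface at z = 0. Lengths are in m, angles in rad, forces in N, time in s.
With the tool pointing down it reaches from about 0.35 to 0.775 m from the base axis. Payload 7.3 kg.
Tool frame: the origin (TCP) lies at the very end of the fingers, on their centre line; the grasp point (between the pads) lies 19 mm behind it; z points along the fingers, x is the direction in which the jaws open and shut, and the axes are right-handed (so a half turn about z gives the same grasp; the last joint's range is limited). The gripper opens to 92 mm and grips with 3 to 60 N. Pads are 19 mm wide; open, the fingers measure 130 mm over their backs; the gripper's body (75 mm by 190 mm) begins 47 mm behind the grasp point.
Start: joints at [-1.396, 0.342, 1.524, -0, 1.275, -0.146], TCP at [0.166, -0.498, 0.227] pointing down, gripper open.
Joint ranges: [-2.53, 2.53], [-0.77, 2.02], [0.04, 2.7], [-1, 4.14], [0.28, 2.66], [-3.11, 3.11]. Speed limits (rad/s): [2.57, 2.57, 3.14, 3.14, 3.14, 3.14].

### API

Orientations are given as a unit quaternion [x, y, z, w].
In Python, from cell import move_to, move_straight, move_j, command_gripper, dwell, inverse_kinematics, read_state, capture, Unreachable, hand_in gives the robot as it stands. Calls block until the motion is done:
- move_to(position, orientation): joint-space move of the TCP to a pose.
- move_straight(position, speed=0.15, frame=None, f_stop=None): straight line of the TCP; frame=None keeps the orientation; speed is the mean speed in m/s. With f_stop (N) it stops when the force on the tool has changed by that much, and returns True; else False.
- move_j(angles): joint-space move.
- command_gripper(opening): opening from 0.0 (shut) to 1.0 (fully open); the grip force is fixed at half the most; returns when the fingers have stopped.
- dwell(seconds).
- inverse_kinematics(position, orientation): joint angles nearest the present ones, or None.
- read_state(): the state.
- capture(name): name is "scene" or "side" or "wrist"; returns a dict with "img" (480x640x3 uint8, red, green, blue), "z_map" (480x640 float32, m along the optical axis (not along the pixel's ray), 0 where there is no reading), "fx", "fy", "cx", "cy" (pixels), "R" (3x3) and "t" (3): a world point X has camera coordinates R X + t. Camera axes: x right, y down, z forward; pixel columns grow to the right and rows downward; lengths in m; the calibration is good to about 2 mm. A picture is of the moment at which its call begins.
A pose or a line that the arm cannot do raises Unreachable and nothing moves.
- hand_in(): hands the job in, once; it reports no verdict.
The state is a dict: "time": time; "qpos": joint angles; "dq": joint speeds; "tau": joint torques, N m; "position": TCP position; "ee_rot": TCP orientation; "wrist_force": force on the tool from outside, world axes, zero at the start; "ft_torque": the same for the moment, N m; "grip_width": opening from 0.0 (shut) to 1.0 (fully open).
Only numpy, scipy, OpenCV 4.12 (cv2) and the standard library are available. Lean on these libraries where they do the work, as an engineer would, in place of code of your own. Each camera call takes 0.05 s, during which the arm holds its last target.

### The job

Pick up the loose aluminium side lay and fit it on the bare end of the proof press, fence towards the type: lower its two keyholes over the heads of the shoulder screws until the leaf lies flat on the base, then slide it along, away from the red catch pin, until it is fully home and the pin springs up behind it, and let go. Never push it hard against the press or the screws (60 N is too much), and leave everything else where it is.

Things in the scene. Friction and masses are not known exactly. Their poses are not given: they have to be found in the camera images.
- lay: The loose side lay: aluminium L-section, 0.26 kg, starting leaf down on the table. Origin: centre of its underside, x along its length, z up. Leaf 160 (x) x 48 (y, -24..24) x 4 mm thick. On its +y edge stands a fence 160 long, 10 thick (y 14..24), top at z = 44 mm. At the +x end a small head stop, 8 x 22 x 20 mm, sticks out from the fence to +y.
- lay_grip (a point): Middle of the top edge of the lay's fence (lay frame 0, 19, 44 mm). Take the lay by the fence here, from above, closing across its 10 mm.
- lay_keyholes (a point): Lay frame (0, -6, 0) mm, axes as the lay: on the line of the two keyholes in the leaf. Round entries of diameter 17 mm centred at x = -27 and x = 63; from each an 8 mm wide slot runs towards -x and stops a screw with its axis at x = -45 and x = 45, 18 mm from the entry's centre.
- lay_stop_end (a point): Middle of the leaf's +x edge, underside, at the head stop (lay frame 80, 0, 0 mm).
- press: Hand proof press, fixed. Origin: table level at its middle; z up, x across it (away from the robot when unturned), y towards the hinged platen. Grey base plate 240 (x) x 430 mm (y -210..220), top at z = 20 mm. A wooden spacer lies loose between the lay's place and the forme.
- slot_mid (a point): Middle of the dark T-slot along press x, on the base's top (press frame 0, -141, 20 mm; white tick beside it). A clamped bar in the slot carries two rigid shoulder screws 90 mm apart along x: brass heads 14 mm wide (chamfered to 11), top 9.8 and underside 5.5 mm above the base, shanks 6 mm. The bar is NOT measured: its middle is anywhere within 18 mm of this point along x; see or feel for it.
- lay_place (a point): On the base's top, press axes (press frame 0, -135, 20 mm). The lay goes parallel to the press, fence to +y, head stop to +x, origin on this y. Entries are over the heads when its origin is 18 mm to -x of the screws' middle: the leaf then drops 9.8 mm, from riding on the heads to the base. Home is 18 mm on to +x, origin level with the screws' middle, shanks against the slot ends.
- catch (a joint): Red spring pin, 8 mm across, on the screws' bar 85.5 mm to -x of the screws' middle, 6.5 mm above the base. 0 = up, grows as pushed down, at most 0.0068 m (0.3 N at the top, 0.6 N down). The leaf holds it down from when it drops over the heads until 1.5 mm before the end of the slide; then it springs up behind the leaf's -x edge and locks the lay.
- forme (a point): Top middle of the forme (steel frame with type, 200 x 150 mm in press x, y; top 45 mm above the table; press frame 0, 55, 45 mm).
- platen_handle (a point): Middle of the wooden handle, 230 mm long along press x, of the platen that stands swung open at the press's +y end; the highest part of the press, about 205 mm above the table.
- ink_tin: Bystander, leave alone: closed grey ink tin with a red disc on its lid, diameter 96, 70 tall; origin under its centre (mm).
- brayer: Bystander, leave alone: hand ink roller lying on the table: red roller 90 long and 38 in diameter, dark wooden handle; 190 long overall; origin on the table under the roller's middle (mm).
- composing_stick: Bystander, leave alone: flat steel composing stick (type tray) 48 x 230, 20 tall; origin under its centre (mm).
- quoin_key: Bystander, leave alone: steel T-shaped key lying flat, about 85 x 80, 14 tall; origin under its middle (mm).
- mallet: Bystander, leave alone: wooden mallet lying on the table, head diameter 68 x 100, handle 190; origin under the head's middle (mm).
- furniture: Bystander, leave alone: dark wooden spacer stick 60 x 15 x 15, lying loose on the press base between lay place and forme; origin under its centre (mm).
- type_block: Bystander, leave alone: lead-grey block of type 70 x 35 x 23 lying on the table; origin under its centre (mm).

How it is judged:
By the outcome, as a careful person would: the job done as asked, in the order asked, and still so for the second after the job is handed in, with the robot touching nothing.
It also fails if it takes over 61 s, if anything falls off the work surface, if the arm or the gripper's body presses on something with over 40 N, if the wrist force passes 120 N, or if a joint passes its speed limit or range.

## Working session

There is one attempt and no reset: what is moved stays moved. The work goes in short steps, each a Python script; the robot and the scene stay as the last script left them, time stands still between calls to the robot, and variables do not carry over. Pictures are saved under pics/ and viewed, and the job is handed in when it is done.

```bash
ls; mkdir -p pics; cat > h.py <<'E'
import numpy as np, cv2
from cell import *
def snap(cam,fn):
    c=capture(cam); cv2.imwrite('pics/'+fn+'.png',c['img'][:,:,::-1]); np.savez('pics/'+fn+'.npz',**c); return c
def unproj(c,u,v):
    z=c['z_map'][int(v),int(u)]; p=np.array([(u-c['cx'])/c['fx']*z,(v-c['cy'])/c['fy']*z,z]); return c['R'].T@(p-c['t'])
def onplane(c,u,v,h):
    o=-c['R'].T@c['t']; d=c['R'].T@np.array([(u-c['cx'])/c['fx'],(v-c['cy'])/c['fy'],1]); return o+d*(h-o[2])/d[2]
def cloud(c):
    v,u=np.mgrid[0:480,0:640]; z=c['z_map']; P=np.stack([(u-c['cx'])/c['fx']*z,(v-c['cy'])/c['fy']*z,z],-1)
    return (P-c['t'])@c['R']
def load(fn): return dict(np.load('pics/'+fn+'.npz'))
E
python3 - <<'E'
from h import *
for n in ['scene','side','wrist']:
    c=snap(n,n+'0'); print(n,c['fx'],c['cx'],-c['R'].T@c['t'],c['R'].round(2).tolist())
s=read_state();print(s)
E
```

```text
pics
scene 505.046458180065 325.688073010553 [ 1.33864673 -0.71493429  1.11172795] [[0.68, 0.73, -0.01], [0.48, -0.45, -0.75], [-0.55, 0.51, -0.66]]
side 564.2746232383264 324.19064527725345 [0.31021858 1.21460745 1.04414731] [[-0.99, -0.15, -0.01], [-0.08, 0.59, -0.8], [0.13, -0.79, -0.59]]
wrist 367.4404776510187 322.3421302798338 [ 0.2370609  -0.47383176  0.38380771] [[0.32, -0.95, -0.0], [-0.91, -0.3, 0.28], [-0.26, -0.09, -0.96]]
{'time': 0.15, 'qpos': array([-1.39597219e+00,  3.42589869e-01,  1.52478719e+00, -9.40800235e-07,
        1.27540328e+00, -1.45981836e-01]), 'dq': array([ 0.00078587, -0.00231518, -0.00127585, -0.00092211,  0.00024843,
        0.00250295]), 'tau': array([ 1.05639810e-03, -4.31472480e+01, -2.44353873e+01,  7.17563624e-02,
        5.37869311e-02, -9.67725578e-05]), 'position': array([ 0.16552588, -0.49790499,  0.22619413]), 'ee_rot': array([ 8.10965879e-01, -5.85093147e-01, -4.26235569e-04, -4.13488558e-04]), 'wrist_force': array([-0.24593452,  1.10484992, -0.80454995]), 'ft_torque': array([ 0.03679337, -0.01514126, -0.02648738]), 'grip_width': 0.9994469632226166}
```

View pics/scene0.png

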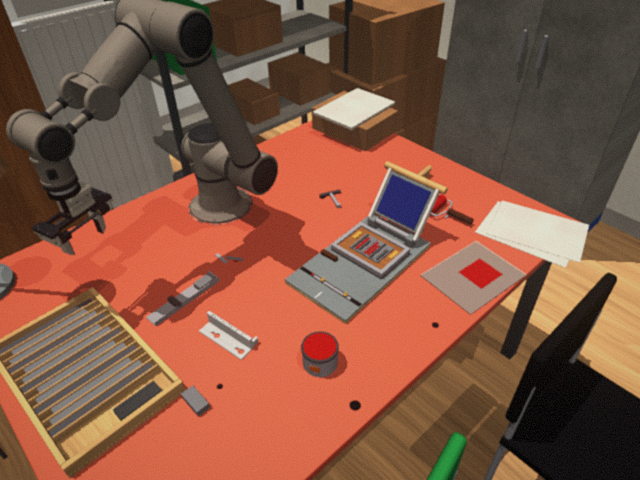

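View pics/side0.png

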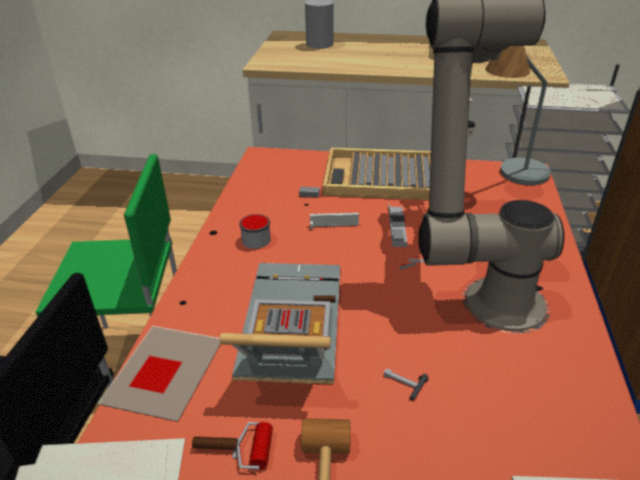

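View pics/wrist0.png

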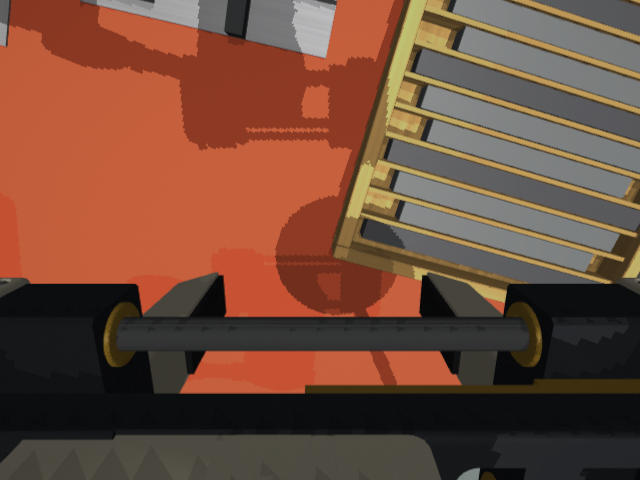

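The scene view has the lay at about (230,335), and the press bare end with the T-slot at about (330,285), white tick at (318,296). I'll enlarge both areas.

```bash
python3 - <<'E'
from h import *
c=load('scene0'); s=load('side0')
a=cv2.resize(c['img'][305:365,190:270],(800,600),interpolation=cv2.INTER_CUBIC)
b=cv2.resize(c['img'][240:324,280:392],(800,600),interpolation=cv2.INTER_CUBIC)
cv2.imwrite('pics/a.png',a[:,:,::-1]);cv2.imwrite('pics/b.png',b[:,:,::-1])
for n,(u,v) in dict(layf=(230,328),stop=(255,342),leaf=(222,343),tick=(318,296),forme=(372,248),c1=(287,280),c2=(348,315)).items(): print(n,unproj(c,u,v).round(4))
E
```

```text
layf [ 0.5261 -0.3183  0.0419]
stop [ 0.5893 -0.286   0.0122]
leaf [ 0.5274 -0.3509  0.0073]
tick [ 0.5909 -0.0578  0.0241]
forme [0.5736 0.188  0.0475]
c1 [ 0.4772 -0.0802  0.0216]
c2 [ 0.6994 -0.0431  0.0209]
```

View pics/a.png

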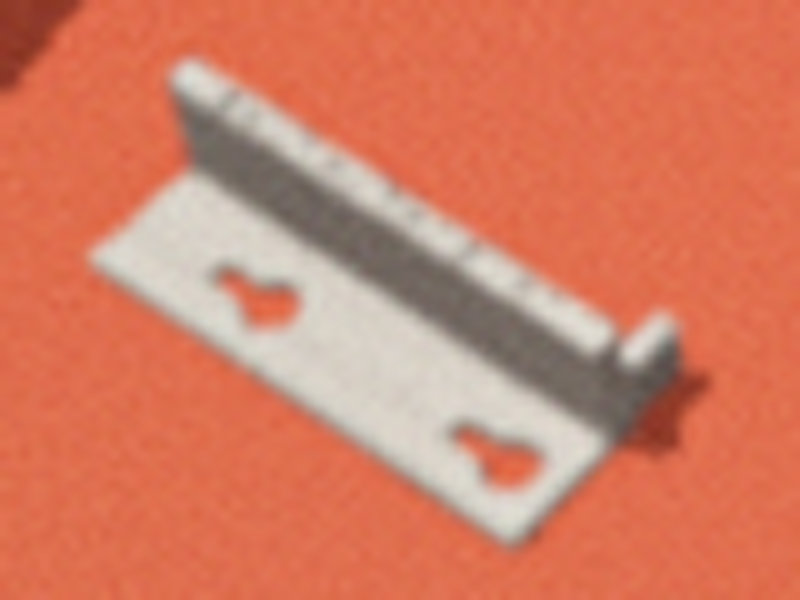

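View pics/b.png

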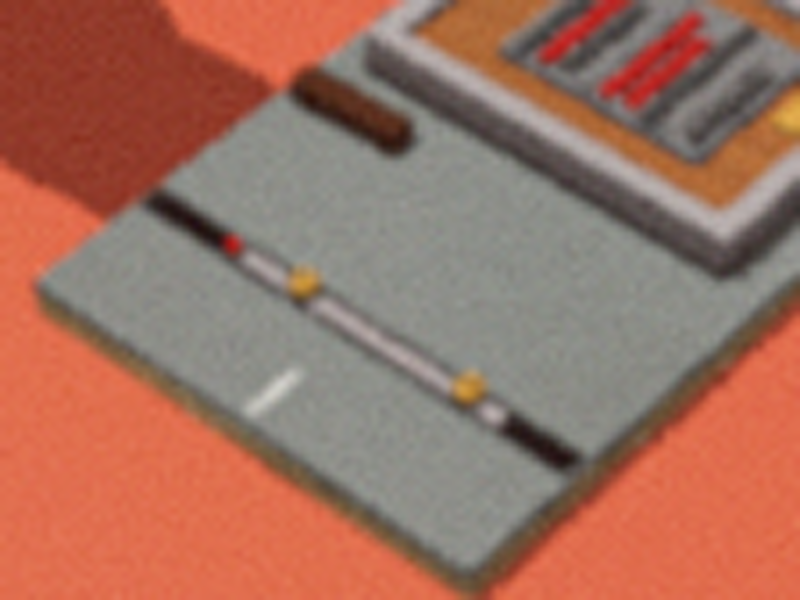

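```bash
python3 - <<'E'
from h import *
c=load('scene0'); 
A=lambda x,y,h:onplane(c,190+x/10,305+y/10,h).round(4)
B=lambda x,y,h:onplane(c,280+x/7.143,240+y/7.143,h).round(4)
f0,f1=A(190,72,.044),A(605,345,.044); print('fence',f0,f1,np.linalg.norm(f1-f0)*1e3,np.degrees(np.arctan2(*(f1-f0)[[1,0]])))
l0,l1=A(95,255,.004),A(515,545,.004); print('leaf',l0,l1,np.linalg.norm(l1-l0)*1e3,np.degrees(np.arctan2(*(l1-l0)[[1,0]])))
for n,p in dict(pin=(233,243,.0265),s1=(303,280,.0285),s2=(468,386,.0285),ce1=(40,285,.02),ce2=(470,590,.02),slot0=(155,198,.02),slot1=(572,460,.02)).items(): print(n,B(*p))
E
```

```text
fence [ 0.4419 -0.3293  0.044 ] [ 0.5963 -0.3021  0.044 ] 156.77754941317335 9.991043420169001
leaf [ 0.4464 -0.3709  0.004 ] [ 0.6048 -0.3429  0.004 ] 160.85571174192103 10.024486795946636
pin [ 0.515  -0.0105  0.0265]
s1 [ 0.553  -0.0052  0.0285]
s2 [0.6431 0.0027 0.0285]
ce1 [ 0.4727 -0.0821  0.02  ]
ce2 [ 0.714  -0.0663  0.02  ]
slot0 [ 0.4665 -0.0125  0.02  ]
slot1 [0.6948 0.0104 0.02  ]
```

```bash
cat >> h.py <<'E'
from scipy.spatial.transform import Rotation as Ro
def down(yaw): # tool x at yaw (deg), tool z down ; camera lies on -tool y
    a=np.radians(yaw); c,s=np.cos(a),np.sin(a)
    return Ro.from_matrix([[c,s,0],[s,-c,0],[0,0,-1]]).as_quat()
def rd(a): return np.array([np.cos(np.radians(a)),np.sin(np.radians(a))])
E
python3 - <<'E'
from h import *
for yaw in (-80,100,-85.5,94.5):
  for p in ([.52,-.316,.03],[.52,-.316,.25],[.60,0,.05],[.58,0,.25],[.45,0.,.25],[.42,-.32,.25],[.68,0.,.25],[.66,-.31,.25]):
    q=inverse_kinematics(p,down(yaw)); print(yaw,p,None if q is None else np.round(q,2))
E
```

```text
-80 [0.52, -0.316, 0.03] [-0.67  0.7   1.51 -0.    0.94  0.72]
-80 [0.52, -0.316, 0.25] [-0.67  0.48  1.24 -0.    1.42  0.72]
-80 [0.6, 0, 0.05] [-0.13  0.66  1.52 -0.    0.96  1.27]
-80 [0.58, 0, 0.25] [-0.13  0.43  1.33 -0.    1.39  1.26]
-80 [0.45, 0.0, 0.25] [-0.17  0.18  1.67 -0.    1.28  1.23]
-80 [0.42, -0.32, 0.25] [-0.8   0.33  1.48 -0.    1.34  0.6 ]
-80 [0.68, 0.0, 0.25] [-0.11  0.63  0.99 -0.    1.53  1.28]
-80 [0.66, -0.31, 0.25] [-0.54  0.75  0.77 -0.    1.62  0.85]
100 [0.52, -0.316, 0.03] [-0.67  0.7   1.51 -0.    0.94 -2.42]
100 [0.52, -0.316, 0.25] [-0.67  0.48  1.24 -0.    1.42 -2.42]
100 [0.6, 0, 0.05] [-0.13  0.66  1.52 -0.    0.96 -1.87]
100 [0.58, 0, 0.25] [-0.13  0.43  1.33 -0.    1.39 -1.88]
100 [0.45, 0.0, 0.25] [-0.17  0.18  1.67 -0.    1.28 -1.92]
100 [0.42, -0.32, 0.25] [-0.8   0.33  1.48 -0.    1.34 -2.54]
100 [0.68, 0.0, 0.25] [-0.11  0.63  0.99 -0.    1.53 -1.86]
100 [0.66, -0.31, 0.25] [-0.54  0.75  0.77 -0.    1.62 -2.29]
-85.5 [0.52, -0.316, 0.03] [-0.67  0.7   1.51 -0.    0.94  0.82]
-85.5 [0.52, -0.316, 0.25] [-0.67  0.48  1.24 -0.    1.42  0.82]

[... 163 characters left out ...]
0.    1.28  1.32]
-85.5 [0.42, -0.32, 0.25] [-0.8   0.33  1.48 -0.    1.34  0.7 ]
-85.5 [0.68, 0.0, 0.25] [-0.11  0.63  0.99 -0.    1.53  1.38]
-85.5 [0.66, -0.31, 0.25] [-0.54  0.75  0.77 -0.    1.62  0.95]
94.5 [0.52, -0.316, 0.03] [-0.67  0.7   1.51 -0.    0.94 -2.32]
94.5 [0.52, -0.316, 0.25] [-0.67  0.48  1.24 -0.    1.42 -2.32]
94.5 [0.6, 0, 0.05] [-0.13  0.66  1.52 -0.    0.96 -1.78]
94.5 [0.58, 0, 0.25] [-0.13  0.43  1.33 -0.    1.39 -1.78]
94.5 [0.45, 0.0, 0.25] [-0.17  0.18  1.67 -0.    1.28 -1.82]
94.5 [0.42, -0.32, 0.25] [-0.8   0.33  1.48 -0.    1.34 -2.45]
94.5 [0.68, 0.0, 0.25] [-0.11  0.63  0.99 -0.    1.53 -1.76]
94.5 [0.66, -0.31, 0.25] [-0.54  0.75  0.77 -0.    1.62 -2.19]
```

```bash
python3 - <<'E'
from h import *
move_to([.67,.005,.24],down(95)); dwell(.3); snap('wrist','w_press'); print(read_state()['time'],read_state()['position'])
move_to([.60,-.315,.24],down(100)); dwell(.3); snap('wrist','w_lay'); print(read_state()['time'],read_state()['position'])
E
```

```text
3.025 [0.66996657 0.00468151 0.24000938]
4.6167 [ 0.60033512 -0.31432524  0.24002297]
```

View pics/w_press.png

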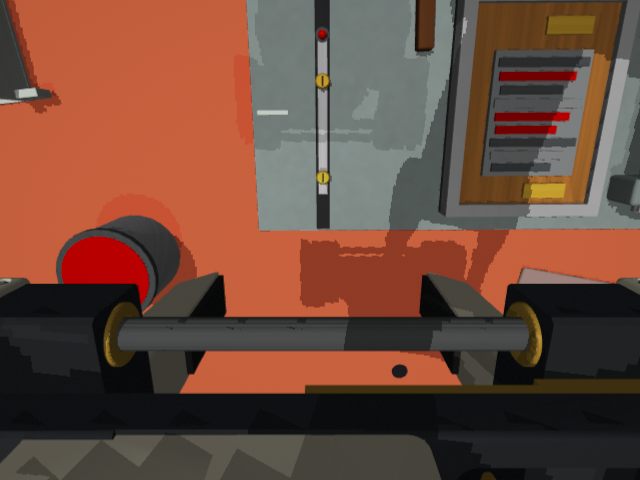

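View pics/w_lay.png

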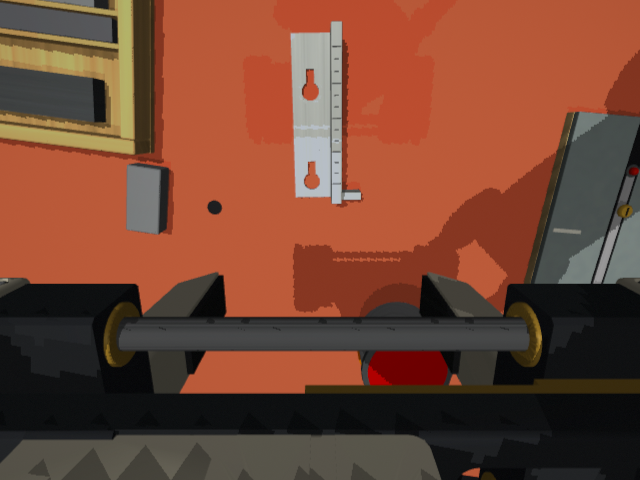

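w_press shows the pin at (322,34) and the screw heads at (323,81) and (323,178). In w_lay the fence top runs (337,22)–(337,203), with entries at about (310,91) and (312,181). I'll refine both sub-pixel.

```bash
python3 - <<'E'
from h import *
p=load('w_press'); l=load('w_lay')
hsv=cv2.cvtColor(p['img'],cv2.COLOR_RGB2HSV)
def comps(m,box,mn=20):
    u0,v0,u1,v1=box; mm=np.zeros_like(m); mm[v0:v1,u0:u1]=m[v0:v1,u0:u1]
    n,_,st,ce=cv2.connectedComponentsWithStats(mm.astype(np.uint8)); return [(st[i].tolist(),ce[i]) for i in range(1,n) if st[i,4]>mn]
y=(hsv[...,0]>15)&(hsv[...,0]<35)&(hsv[...,1]>120)
S=[]
for st,ce in comps(y,(300,60,345,200)):
    w=onplane(p,*ce,.0298); S.append(w); print('screw',st,ce.round(2),w.round(4))
r=((hsv[...,0]<6)|(hsv[...,0]>174))&(hsv[...,1]>150)
for st,ce in comps(r,(310,20,335,50),8): print('pin',st,ce.round(2),onplane(p,*ce,.0265).round(4))
d=S[1]-S[0];print(np.linalg.norm(d)*1e3,np.degrees(np.arctan2(d[1],d[0])))
# base edges (-y edge & +x edge)
g=(hsv[...,1]<60)&(hsv[...,2]>50)
rows=[v for v in range(10,220,15)]
pts=[]
for v in rows:
    u=np.argmax(g[v,230:300])+230; pts.append(onplane(p,u-.5,v,.02)[:2])
pts=np.array(pts); k=np.polyfit(pts[:,0],pts[:,1],1); print('-y edge yaw',np.degrees(np.arctan(k[0])),'at x=.6 y=',np.polyval(k,.6), 'resid',np.abs(np.polyval(k,pts[:,0])-pts[:,1]).max())
# lay
hs=cv2.cvtColor(l['img'],cv2.COLOR_RGB2HSV)
holes=((hs[...,1]>130)&(hs[...,0]<15))
for st,ce in comps(holes,(298,60,325,195)): print('hole',st,ce.round(2))
c=cloud(l)
box=np.zeros((480,640),bool); box[15:210,285:370]=1
for n,z0,z1 in (('fence',.040,.05),('stop',.015,.03),('leaf',-.002,.009)):
    m=box&(c[...,2]>z0)&(c[...,2]<z1)&(hs[...,1]<60); q=c[m]
    rect=cv2.minAreaRect((q[:,:2]*1000).astype(np.float32)); print(n,m.sum(),rect,q[:,2].mean())
for n,i,b in (('za',l,(285,10,370,210)),('zp',p,(245,0,345,240))):
    im=i['img'][b[1]:b[3],b[0]:b[2]]; k=600//im.shape[0]; im=cv2.resize(im,None,fx=3-0.001,fy=3-.001,interpolation=cv2.INTER_NEAREST) if 0 else cv2.resize(im,None,fx=600/im.shape[0],fy=600/im.shape[0],interpolation=cv2.INTER_CUBIC); cv2.imwrite(f'pics/{n}.png',im[:,:,::-1])
E
```

```text
screw [315, 74, 15, 15, 167] [322.01  80.69] [ 0.5539 -0.0055  0.0298]
screw [316, 171, 14, 13, 146] [322.58 176.96] [0.6427 0.0029 0.0298]
pin [318, 29, 9, 10, 66] [321.88  33.91] [ 0.5141 -0.0091  0.0265]
89.18446191714773 5.370492564601304
-y edge yaw 5.338884717585585 at x=.6 y= -0.06987890426204336 resid 0.00043364625994775363
hole [302, 70, 17, 30, 327] [309.71  86.37]
hole [304, 162, 15, 27, 254] [311.27 176.36]
fence 1973 ((516.2837524414062, -316.04974365234375), (159.43968200683594, 9.687771797180176), 10.884098052978516) 0.04370690763290304
stop 205 ((516.644775390625, -306.924072265625), (157.59506225585938, 19.109472274780273), 16.39926528930664) 0.02207903704651099
leaf 5475 ((516.3280029296875, -335.5961608886719), (168.54483032226562, 66.56846618652344), 17.786392211914062) 0.003812431399180795
```

View pics/za.png

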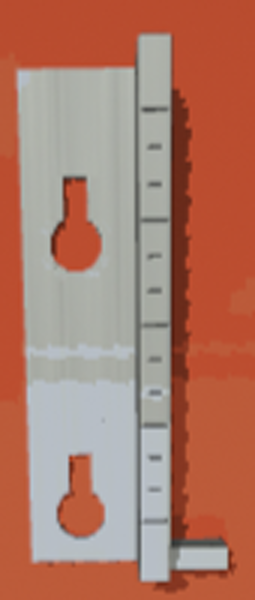

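View pics/zp.png

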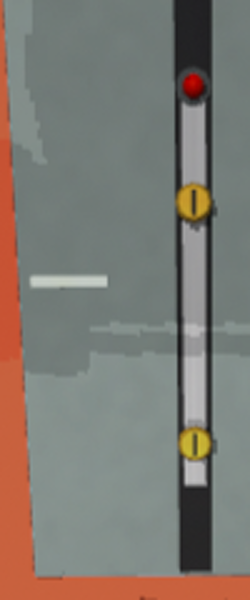

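```bash
python3 - <<'E'
from h import *
l=load('w_lay')
P=lambda x,y,h:onplane(l,285+x/3-.17,10+y/3-.17,h)
e1,e2=P(77,244,.004),P(81,512,.004); d=e2-e1; print(e1,e2,np.linalg.norm(d),np.degrees(np.arctan2(d[1],d[0])))
yaw=np.degrees(np.arctan2(d[1],d[0]))
f1,f2=P(155,35,.044),P(154,580,.044); d=f2-f1; print(f1,f2,np.linalg.norm(d),np.degrees(np.arctan2(d[1],d[0])),(f1+f2)/2)
a=rd(10.5);b=np.array([-a[1],a[0]]); em=(e1+e2)[:2]/2; print('grip from entries',em-18*.001*a+.025*b)
E
```

```text
[ 0.49441596 -0.34469244  0.004     ] [ 0.58236564 -0.32832953  0.004     ] 0.08945888068253482 10.53929276868185
[ 0.43868483 -0.33020468  0.044     ] [ 0.59447908 -0.30098235  0.044     ] 0.15851117905223264 10.623529619661763 [ 0.51658195 -0.31559352  0.044     ]
grip from entries [ 0.51613632 -0.31520985]
```

Fence yaw is 10.6° and the grip point (0.5164, -0.3156). Three estimates agree within 0.5 mm, so I'm grasping now.

```bash
python3 - <<'E'
from h import *
q=down(100.6); g=[.5164,-.3156]
command_gripper(.4)
move_to(g+[.09],q)
print(move_straight(g+[.012],speed=.06,f_stop=8)); s=read_state(); print(s['position'],s['wrist_force'])
command_gripper(0); s=read_state(); print(s['grip_width'],s['wrist_force'],s['position'])
move_straight(g+[.13],speed=.1); dwell(.3); s=read_state(); print(s['grip_width'],s['wrist_force'],s['position'],s['time'])
snap('wrist','w_held')
E
```

```text
False
[ 0.51664133 -0.31579296  0.0124458 ] [-0.53907365  0.56588998 -0.4729162 ]
0.10454401249240898 [-0.8070316  -0.12412485  1.00224472] [ 0.51646544 -0.31571409  0.01208855]
0.107067320540313 [-0.25779053  0.06171014 -4.32891164] [ 0.51630389 -0.31551259  0.12967044] 9.9833
```

View pics/w_held.png

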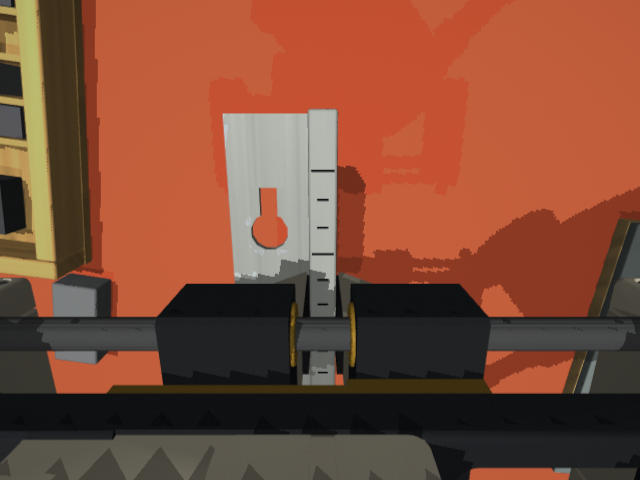

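The lay is held, with the -x entry at about (269,232) and the fence's -x end at about (322,110). Next I measure the entry against the TCP.

```bash
python3 - <<'E'
from h import *
c=load('w_held'); p0=np.array([.51630,-.31551])
zb=.1297-.0121
im=c['img'][100:290,210:350]; cv2.imwrite('pics/zh.png',cv2.resize(im,None,fx=3,fy=3,interpolation=cv2.INTER_CUBIC)[:,:,::-1])
hs=cv2.cvtColor(c['img'],cv2.COLOR_RGB2HSV); m=((hs[...,1]>130)&(hs[...,0]<15)).astype(np.uint8)
mm=np.zeros_like(m); mm[213:250,248:292]=m[213:250,248:292]
n,lab,st,ce=cv2.connectedComponentsWithStats(mm); i=1+np.argmax(st[1:,4]); 
pts=np.argwhere(lab==i)[:,::-1].astype(np.float32); print(st[i],cv2.minEnclosingCircle(pts[pts[:,1]>217]))
C=cloud(c); print('leaf z',C[140:180,240:290,2].mean(),'fence z',C[140:230,316:330,2].mean(), zb+.004,zb+.044)
a=rd(10.6);b=np.array([-a[1],a[0]])
for n,u,v,h in (('entry',269.3,231,zb+.004),('fL',308.5,115,zb+.044),('fR',337.5,110,zb+.044),('fL2',308.5,260,zb+.044),('leafcorner',222.5,114,zb+.004)):
    d=onplane(c,u,v,h)[:2]-p0; print(n,(d@a*1e3).round(2),(d@b*1e3).round(2))
E
```

```text
[253 213  34  34 929] ((270.0, 230.0), 17.80459213256836)
leaf z 0.12271787301350183 fence z 0.16163268968770172 0.12160000000000001 0.16160000000000002
entry -27.4 -24.33
fL -77.71 -4.05
fR -79.26 5.38
fL2 -27.56 -4.52
leafcorner -79.48 -42.4
```

View pics/zh.png

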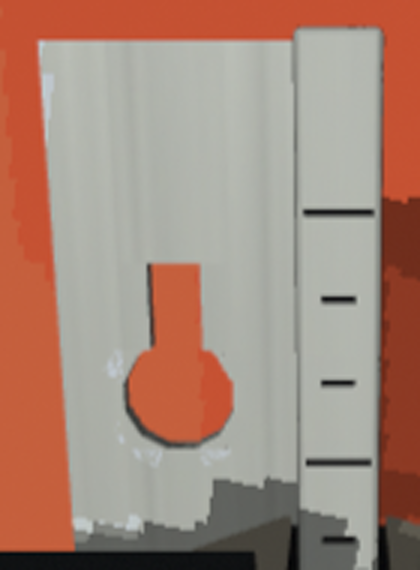

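```bash
cat >> h.py <<'E'
U=rd(5.35); V=np.array([-U[1],U[0]]); M=np.array([.5983,-.0013]); Q=down(95.35)
def gp(x,y=0,z=.05): return list(M+U*x/1e3+V*(24.7+y)/1e3)+[z]
E
python3 - <<'E'
from h import *
move_to(gp(-17.8,0,.13),Q); print(move_straight(gp(-17.8,0,.054),speed=.08,f_stop=8)); dwell(.3); s=read_state(); print(s['position'],gp(-17.8,0,.054),s['wrist_force'],s['ft_torque'],s['time'])
snap('wrist','w_hov'); snap('side','s_hov')
E
```

```text
False
[0.57842335 0.02161882 0.0543376 ] [np.float64(0.5782745266516066), np.float64(0.02163273680075679), 0.054] [ 0.24813229 -0.55692978 -2.64273953] [ 0.11592944 -0.14366597  0.0248326 ] 12.725
```

View pics/w_hov.png

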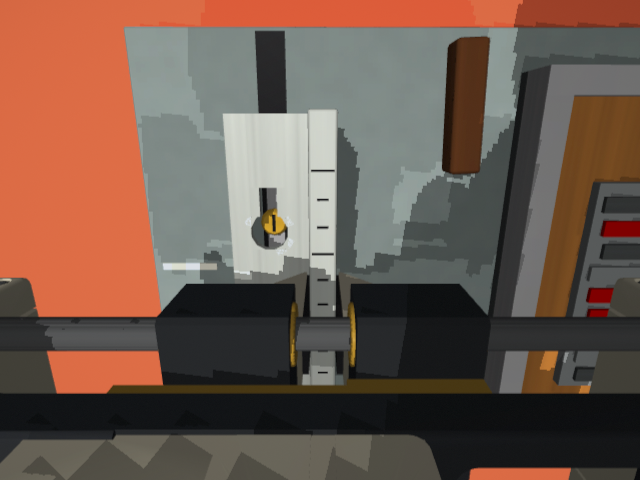

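The -x screw head shows in the entry at about (274,222). I'll compute its offset with perspective included.

```bash
python3 - <<'E'
from h import *
c=load('w_hov'); p0=read_state()['position'][:2]
hs=cv2.cvtColor(c['img'],cv2.COLOR_RGB2HSV); y=(hs[...,0]>15)&(hs[...,0]<35)&(hs[...,1]>120)
mm=np.zeros((480,640),np.uint8); mm[195:250,255:292]=y[195:250,255:292]
n,lab,st,ce=cv2.connectedComponentsWithStats(mm); i=1+np.argmax(st[1:,4]); print(st[i],ce[i])
im=c['img'][180:260,230:310]; cv2.imwrite('pics/zv.png',cv2.resize(im,None,fx=7,fy=7,interpolation=cv2.INTER_CUBIC)[:,:,::-1])
for uv in (ce[i],(274,222)):
    d=onplane(c,*uv,.0298)[:2]-p0; print(d@U*1e3,d@V*1e3)
for uv in ((269.3,231),(266.5,231)):
    d=onplane(c,*uv,.0543-.0121+.004)[:2]-p0; print('entry',d@U*1e3,d@V*1e3)
E
```

```text
[261 208  26  27 419] [272.1575179  222.21002387]
-27.481862323943695 -25.071505987179204
-27.593620605635582 -24.125893161558395
entry -27.375904220627042 -24.245845833632494
entry -27.374290282933284 -25.557052865472834
```

View pics/zv.png

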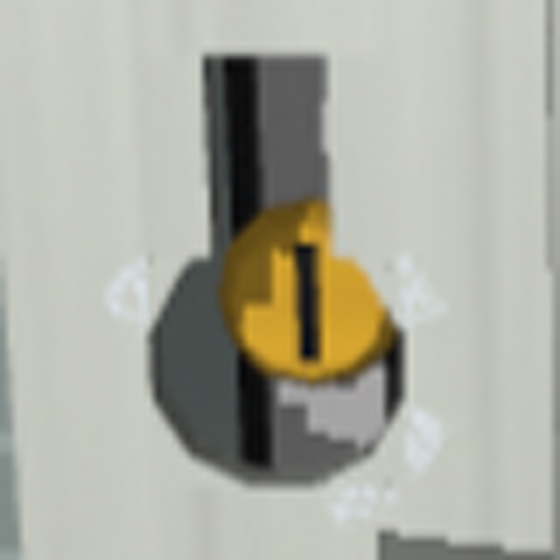

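The slot-mark centre and the entry centre agree within about 0.3 mm, so I'm lowering.

```bash
python3 - <<'E'
from h import *
r=move_straight(gp(-17.8,0,.0322),speed=.02,f_stop=6); dwell(.2); s=read_state(); print(r,s['position'],s['wrist_force'],s['ft_torque'],s['time'])
snap('wrist','w_dn'); 
E
```

```text
False [0.57831439 0.02163071 0.03227265] [ 0.61771767  0.09757943 -2.62172438] [ 0.11185399 -0.08527212 -0.02603455] 14.2667
```

View pics/w_dn.png

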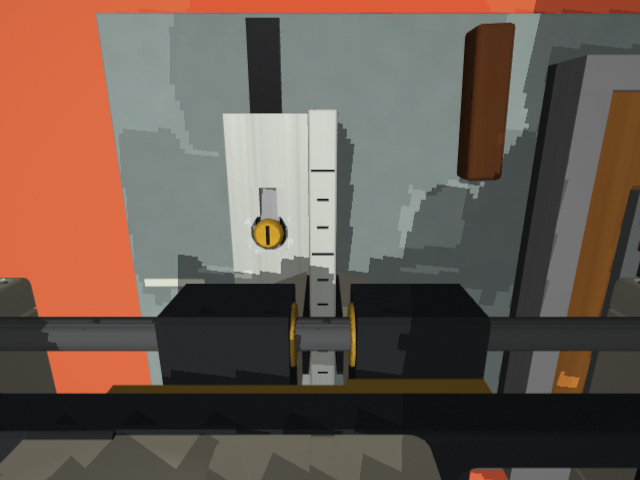

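The head now sits centred in the entry at (268,233) and nothing resisted the drop. Seating the leaf on the base, then sliding.

```bash
python3 - <<'E'
from h import *
r=move_straight(gp(-17.8,0,.0295),speed=.008,f_stop=4); s=read_state(); print(r,s['position'],s['wrist_force'],s['ft_torque'],s['time'])
z=s['position'][2]
for x in (-12,-6,-2.5):
    r=move_straight(gp(x,0,z+.0001),speed=.02,f_stop=8); s=read_state(); print(x,r,s['position'],((s['position'][:2]-M)@U*1e3).round(2),s['wrist_force'].round(2),s['ft_torque'].round(2),s['time'])
    if r: break
snap('wrist','w_sl')
E
```

```text
True [0.57833673 0.02161826 0.03205814] [-0.69449364  1.2093289   6.96427803] [ 0.09881429 -0.14469897 -0.03489593] 14.525
-12 False [0.58457879 0.02217385 0.03215145] -11.47 [ 1.8  -0.51 -0.61] [ 0.08 -0.42 -0.06] 15.025
-6 False [0.59052635 0.02275608 0.0321511 ] -5.5 [ 1.28 -0.8  -1.32] [ 0.08 -0.38 -0.05] 15.475
-2.5 False [0.593913   0.0230595  0.03213754] -2.1 [ 0.69 -0.01  0.26] [ 0.11 -0.43 -0.  ] 15.8
```

View pics/w_sl.png

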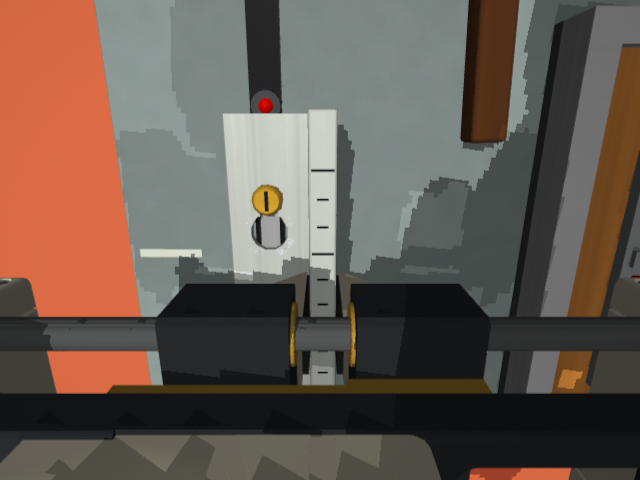

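```bash
python3 - <<'E'
from h import *
z=.0321
r=move_straight(gp(2.5,0,z),speed=.01,f_stop=12); s=read_state(); print(r,s['position'],((s['position'][:2]-M)@U*1e3).round(2),s['wrist_force'].round(2),s['ft_torque'].round(2),s['time'],s['grip_width'])
dwell(.2); s=read_state(); print(s['wrist_force'].round(2),((s['position'][:2]-M)@U*1e3).round(2))
snap('wrist','w_home')
E
```

```text
True [0.59628466 0.02339563 0.03205934] 0.3 [-1.84  0.2   4.67] [ 0.02 -0.29 -0.11] 16.3083 0.10829532591416494
[-0.24 -0.38  5.62] 0.29
```

View pics/w_home.png

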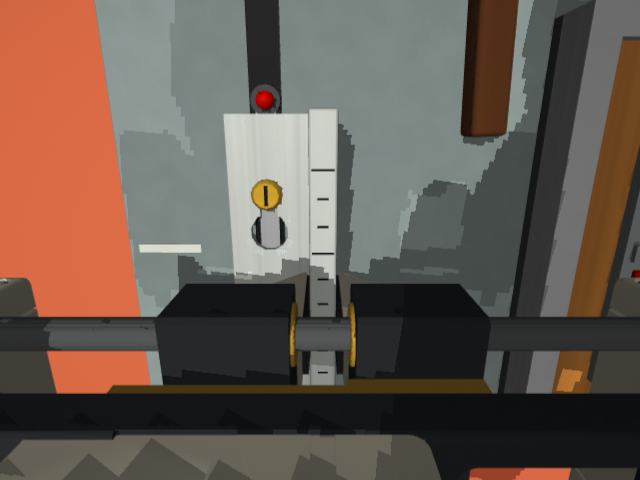

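```bash
python3 - <<'E'
from h import *
z=.0322
for i in range(2):
    r=move_straight(gp(2.5,0,z),speed=.006,f_stop=12); s=read_state(); print(r,s['position'],((s['position'][:2]-M)@U*1e3).round(2),s['wrist_force'].round(2),s['ft_torque'].round(2),s['time'])
    if not r: break
c=snap('wrist','w_home2'); cv2.imwrite('pics/zh2.png',cv2.resize(c['img'][80:250,200:360],None,fx=3.5,fy=3.5,interpolation=cv2.INTER_CUBIC)[:,:,::-1])
C=cloud(c)
hs=cv2.cvtColor(c['img'],cv2.COLOR_RGB2HSV); r=((hs[...,0]<6)|(hs[...,0]>174))&(hs[...,1]>150)
mm=np.zeros((480,640),bool); mm[85:115,250:282]=r[85:115,250:282]; print('pin z',np.median(C[mm][:,2]),mm.sum(),'leaf z',np.median(C[130:170,235:255,2]),'fence',np.median(C[130:220,316:330,2]),'base',np.median(C[60:100,150:220,2]),'head',np.median(C[188:202,258:262,2]))
E
```

```text
False [0.59627111 0.02344071 0.03204323] 0.29 [-8.73 -0.75  7.12] [-0.16  0.84 -0.08] 17.2
pin z 0.025024533794040387 287 leaf z 0.023765334698969305 fence 0.0637502385022709 base 0.01981549586151042 head 0.02952097671468529
```

View pics/zh2.png

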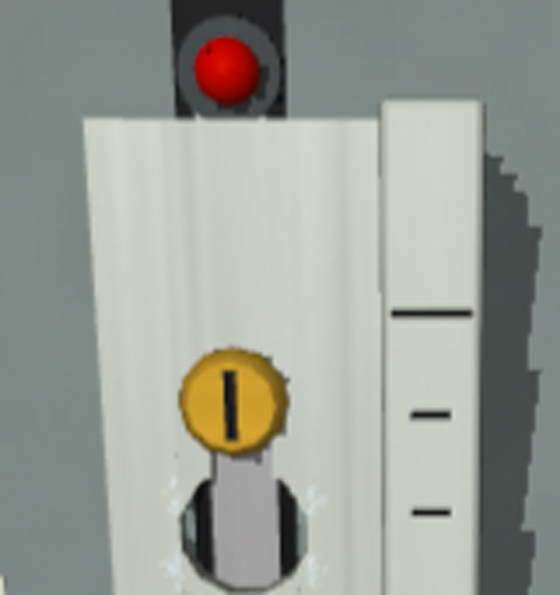

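The lay is home: commanding 2 mm further gave no motion, only about 9 N. The pin reads z ≈ 25 mm, so it is up and clear of the leaf edge. Relieving the load, then releasing.

```bash
python3 - <<'E'
from h import *
move_straight(gp(.3,0,.0323),speed=.01); s=read_state(); print(s['wrist_force'].round(2))
command_gripper(.3); s=read_state(); print(s['grip_width'],s['wrist_force'].round(2))
move_straight(gp(.3,0,.14),speed=.06)
move_straight(gp(90,0,.24),speed=.15); dwell(.3); c=snap('wrist','w_end'); snap('scene','sc_end'); print(read_state()['time'])
C=cloud(c)
hs=cv2.cvtColor(c['img'],cv2.COLOR_RGB2HSV)
cv2.imwrite('pics/ze.png',cv2.resize(c['img'][0:240,200:520],None,fx=2.5,fy=2.5,interpolation=cv2.INTER_CUBIC)[:,:,::-1])
E
```

```text
[-0.78 -0.11  1.87]
0.29588597264119615 [ 0.02 -0.27  0.23]
21.5417
```

View pics/ze.png

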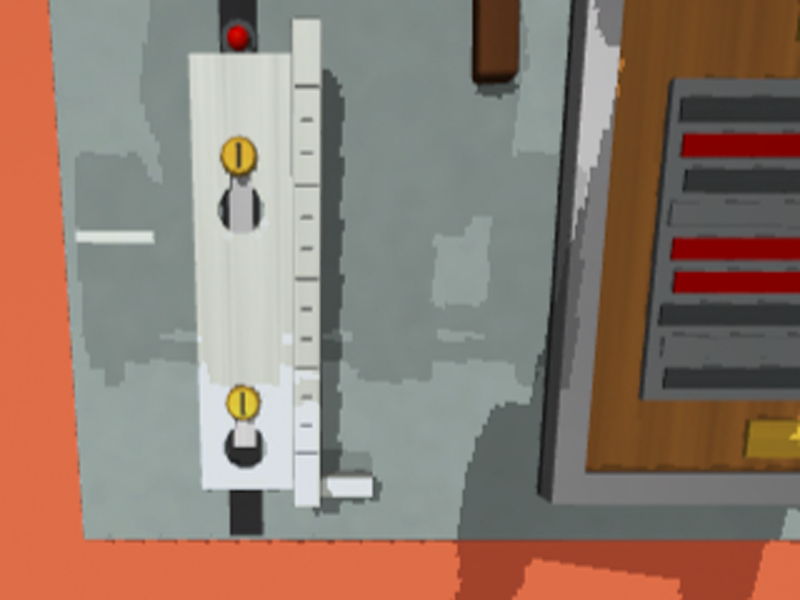

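View pics/sc_end.png

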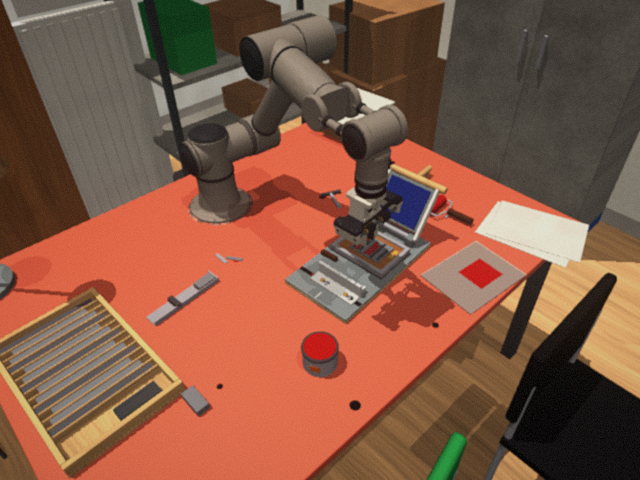

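Both shanks are at the slot ends: entry-to-screw is about 18 mm on average ((241,210)→(239,155) and (244,447)→(243,402)). The red pin stands proud behind the -x edge at (238,38), and the bystanders are unmoved. Handing in.

```bash
python3 -c "
from cell import *
print(hand_in()); print(read_state()['time'])"
```

```text
the job is handed in; nothing more can be done
None
the job is handed in; nothing more can be done
```

The side lay is fitted on the bare end of the press, fence towards the type. It is fully home, with the catch pin up behind it, and the job was handed in at about 21.5 s on the clock.

**How it went:** I gripped the lay by the middle of its fence and lowered both keyholes over the screw heads. They dropped on without resistance. Once the leaf was seated on the base, I slid it along to the end stop, let go and backed the arm clear.

**Last checks:**
- **Fully home:** commanding about 2 mm past the stop gave no movement. In the final picture both screws are at their slot ends, about 18 mm from the entries on average. The two measured about 20 and 16 mm, which I put down to camera perspective.
- **Leaf flat:** the leaf top was about 4 mm above the base, matching its thickness.
- **Catch pin:** it read 25.0 mm above the table. Fully up would be 26.5 mm and pressed down under the leaf about 20 mm. It stood clear of the leaf edge, so I took it as up.
- **Forces:** the highest wrist-force readings I took were about 11 N, against the 60 N limit. These were spot readings, not a continuous record.
- **Everything else:** by eye, in the final scene and wrist pictures, the ink tin, spacer and other loose items were where they started.

No check failed. The first slide stopped early on its force limit, apparently at the end stop. I raised the target by 0.1 mm and pushed again, and it had no further to go.

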